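# Lock the glass plate holder's hook cam

## Robot

A 6-joint arm with a two-finger parallel gripper is mounted at the origin on the work surface. World frame = base frame: x ahead of the robot, y to its left, z up, the work surface at z = 0. Lengths are in m, angles in rad, forces in N, time in s.
With the tool pointing down it reaches from about 0.275 to 0.825 m from the base axis. Payload 4.9 kg.
Tool frame: the origin (TCP) lies on the centre line of the jaws, within the pads' length; the fingertips stand 25 mm ahead of it and the grasp point (between the pads) lies 6 mm ahead of it; z points along the fingers, y is the direction in which the jaws open and shut (so a half turn about z gives the same grasp; the last joint's range is limited). The gripper opens to 85 mm and grips with 20 to 120 N. Pads are 22 mm wide; open, the fingers measure 114 mm over their backs; the gripper's body (76 mm by 85 mm) begins 54 mm behind the grasp point. The pads swing forward as they close: fully open they stand 13 mm farther back than shut.
Start: joints at [1.109, 0.326, -0.193, 1.052, 0, 1.437], TCP at [0.177, 0.521, 0.235] pointing down, gripper open.
Joint ranges: [-2.65, 2.65], [-0.97, 1.79], [-1.3, 1.35], [-1.93, 2.1], [-1.47, 1.37], [-3.14, 3.14]. Speed limits (rad/s): [2.57, 2.57, 3.14, 3.14, 3.14, 3.14].

## Interface

Orientations are given as a unit quaternion [w, x, y, z].
In Python, from bench import env, hand, inverse_kinematics, optics, status gives the robot as it stands. The module is installed in compiled form; this text tells all that it offers. Calls block until the motion is done:
- env.movep(position, orientation): joint-space move of the TCP to a pose.
- env.movel(position, vel=0.15, rotation=None, f_stop=None): straight line of the TCP; rotation=None keeps the orientation; vel is the mean speed in m/s. With f_stop (N) it stops when the force on the tool has changed by that much, and returns True; else False.
- env.move_j(angles): joint-space move.
- hand.release() and hand.grasp(f_grip=None): open the fingers fully, or close them until they stop; f_grip is the grip in N (None keeps the last).
- env.wait(seconds).
- inverse_kinematics(position, orientation): joint angles nearest the present ones, or None.
- optics.camera(name): name is "scene" or "top" or "wrist"; returns a dict with "frame" (384x512x3 uint8, red, green, blue), "z_map" (384x512 float32, m along the optical axis (not along the pixel's ray), 0 where there is no reading), "mtx" (3x3 intrinsics, pixels), "world_from_camera" (4x4, takes a point from camera to world coordinates); the wrist camera has in their place "tool_from_camera" (4x4, takes a point from camera to tool coordinates, whose origin is the TCP and whose axes are the flange's). Camera axes: x right, y down, z forward; pixel columns grow to the right and rows downward; lengths in m; the calibration is good to about 2 mm. A picture is of the moment at which its call begins: read the wrist's pose just before it.
A pose or a line that the arm cannot do raises env.PlanningError and nothing moves.
- env.close_job(): hands the job in, once; it reports no verdict.
Readings, each from a call of its own:
- status.get_clock(): time.
- status.get_joints(): joint angles.
- status.get_dq(): joint speeds.
- status.get_joint_torque(): joint torques, N m.
- status.get_position(): TCP position.
- status.get_eef_rot(): TCP orientation.
- status.get_wrist_force(): force on the tool from outside, world axes, zero at the start.
- status.get_ft_torque(): the same for the moment, N m.
- status.get_finger_gap(): finger opening in m.
Only numpy, scipy, OpenCV 4.12 (cv2) and the standard library are available. Lean on these libraries where they do the work, as an engineer would, in place of code of your own. Each camera call takes 0.05 s, during which the arm holds its last target.

## Task

Of the two plate holders on the hood's work surface, lock the one that carries the green glass plate: swing its green crank knob clockwise (seen from above) half a turn, fully to its stop, so that the cam's hook draws the bolt and the plate carriage in tight. Leave the other holder, with the black knob, open as it is, and let go of the knob when done.

Things in the scene. Friction and masses are not known exactly. Their poses are not given: they have to be found in the camera images.
- glass_holder: Fixed holder to lock: base 255x110 mm, aluminium block (120x100, top at 40 mm) with steel hook cam, then sliding carriage with green glass plate (top 42 mm). Origin: table height, under the cam's vertical axis. x points from cam to plate (away from the robot, up to 20 deg askew), y left, z up. All but the knob is below 72 mm. Other holder: grey plate, black knob; axes 260+ mm apart, left or right.
- glass_knob (a point): Centre of the green crank knob on the glass holder's cam: upright cylinder, diameter 22 mm, from 70 to 112 mm above the table; this point is at 91 mm, 50 mm from the cam axis, and moves with the cam. The knob spins freely on its pin, so a gripper holding it from above need not turn with the crank; pushing it round also works. The crank arm's top is 68 mm above the table.
- glass_cam (a joint): Cam angle, rad: 0 open, 3.14 locked at its stop (carriage drawn 12 mm against the block); starts at 0 to 0.3, grows clockwise seen from above. Knob centre in the holder's frame: x = -50 mm*sin(angle), y = -50 mm*cos(angle), so it goes from the -y side round the -x side (away from the plate) to the +y side. Needs 2 to 3 N at the knob; stays where left.
- slate_cam (a joint): The same angle for the cam of the other holder (dark grey plate, black knob), which starts between 0 and 0.3 and is to be left so.

How it is judged:
At the end, for the whole second after the job is handed in: The glass holder's cam stands within 15 degrees of its locked stop (angle above 2.88 rad) and at rest, so that the hook has drawn the bolt and carriage in; the other holder's cam is still open (angle below 0.55 rad) (value of joint glass_cam above 2.88 rad and velocity of joint glass_cam between -0.1 and 0.1 rad/s and value of joint slate_cam below 0.55 rad); the robot touches nothing.
It fails at once if the other holder's cam (black knob) is turned: its angle goes past 0.55 rad (value of joint slate_cam above 0.55 rad).
It also fails if it takes over 38 s, if anything falls off the work surface, if the arm or the gripper's body presses on something with over 40 N, if the wrist force passes 120 N, or if a joint passes its speed limit or range.

## Working session

There is one attempt and no reset: what is moved stays moved. The work goes in short steps, each a Python script; the robot and the scene stay as the last script left them, time stands still between calls to the robot, and variables do not carry over. Pictures are saved under pics/ and viewed, and the job is handed in when it is done.

```bash
mkdir -p pics
cat > h.py <<'E'
import numpy as np, cv2
from bench import env, hand, inverse_kinematics, optics, status
def snap(n,f):
    c=optics.camera(n); cv2.imwrite('pics/'+f,c['frame'][:,:,::-1]); np.savez('pics/'+f[:-4]+'.npz',**{k:v for k,v in c.items()}); return c
E
python3 - <<'E'
from h import *
print(status.get_clock(),status.get_position(),status.get_eef_rot())
for n in('top','scene'):
    c=snap(n,n+'1.png');print(n,c['mtx'].tolist(),c['world_from_camera'].round(3).tolist())
a=cv2.imread('pics/top1.png');b=cv2.imread('pics/scene1.png')
cv2.imwrite('pics/both1.png',cv2.resize(np.vstack([a,b]),(400,600)))
E
```

```text
0.0 [0.1767997  0.52020746 0.234505  ] [-2.53581451e-04  1.63167532e-01  9.86598002e-01 -8.21021646e-04]
top [[407.9630090133554, 0.0, 255.86070985496667], [0.0, 407.9630090133554, 192.4234461519547], [0.0, 0.0, 1.0]] [[0.013, -0.995, 0.095, 0.494], [-1.0, -0.014, -0.018, -0.023], [0.019, -0.095, -0.995, 0.895], [0.0, 0.0, 0.0, 1.0]]
scene [[472.030109961063, 0.0, 249.37206124744017], [0.0, 472.030109961063, 189.04829350558558], [0.0, 0.0, 1.0]] [[0.749, 0.519, -0.412, 0.939], [0.662, -0.585, 0.469, -0.478], [0.002, -0.624, -0.782, 0.853], [0.0, 0.0, 0.0, 1.0]]
```

View pics/top1.png

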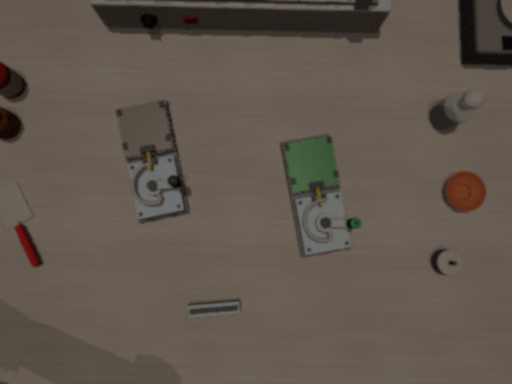

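View pics/scene1.png

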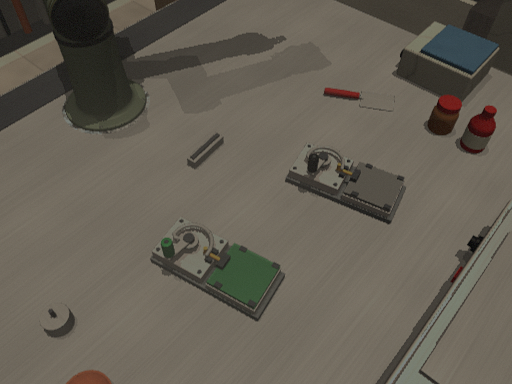

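The top view shows the green plate near pixel (313,165), its cam hub near (326,223) and the green knob at (355,223). The black-knob holder is on the left, with its knob at (174,181). Next I measure these positions.

```bash
cat >> h.py <<'E'
def ray(c,uv,z):
    T=c['world_from_camera'];d=T[:3,:3]@np.linalg.solve(c['mtx'],[uv[0],uv[1],1.]);o=T[:3,3];return o+d*(z-o[2])/d[2]
def zpt(c,u,v):
    p=np.linalg.solve(c['mtx'],[u,v,1.])*c['z_map'][int(round(v)),int(round(u))];T=c['world_from_camera'];return T[:3,:3]@p+T[:3,3]
E
python3 - <<'E'
from h import *
for n in('top','scene'):
    c=dict(np.load(f'pics/{n}1.npz')); hsv=cv2.cvtColor(c['frame'],cv2.COLOR_RGB2HSV)
    m=cv2.inRange(hsv,(45,80,30),(85,255,255))
    k,l,s,ce=cv2.connectedComponentsWithStats(m)
    for i in range(1,k):
        if s[i,4]<20: continue
        print(n,s[i],ce[i].round(1))
        if s[i,4]<600:
            ys,xs=np.where(l==i); P=np.array([zpt(c,x,y) for x,y in zip(xs,ys)])
            print(' depth med',np.median(P,0).round(4),'zmax',np.percentile(P[:,2],[5,50,95]).round(3))
            t=P[:,2]>.106
            if t.any(): print(' toppts',t.sum(),P[t].mean(0).round(4), 'ray',ray(c,(xs[t].mean(),ys[t].mean()),.112).round(4))
            print(' ray at 91',ray(c,ce[i],.091).round(4))
        else:
            cn=max(cv2.findContours((l==i).astype(np.uint8),0,2)[0],key=cv2.contourArea)
            W=np.array([ray(c,p[0],.042)[:2] for p in cn],np.float32)*1000
            r=cv2.minAreaRect(W);print(' plate',r)
c=dict(np.load('pics/top1.npz'));f=c['frame'][120:265,110:380,::-1]
cv2.imwrite('pics/crop1.png',cv2.resize(f,None,fx=2.9,fy=2.9,interpolation=2))
for u,v in((326,223),(152,186),(174,181),(340,240)):print(u,v,zpt(c,u,v).round(4))
E
```

```text
top [ 286  138   53   53 1937] [311.8 162.6]
 plate ((638.0286865234375, -155.96807861328125), (103.412841796875, 97.90956115722656), 10.575736999511719)
top [349 218  12  10  95] [354.5 222.7]
 depth med [ 0.5127 -0.2273  0.1121] zmax [0.106 0.112 0.115]
 toppts 92 [ 0.5134 -0.2281  0.1121] ray [ 0.5134 -0.2281  0.112 ]
 ray at 91 [ 0.5139 -0.2333  0.091 ]
scene [161 238  11   9  68] [165.9 242.3]
 depth med [ 0.5161 -0.229   0.1095] zmax [0.107 0.11  0.112]
 toppts 67 [ 0.5159 -0.2288  0.1095] ray [ 0.5173 -0.2296  0.112 ]
 ray at 91 [ 0.5052 -0.2225  0.091 ]
scene [ 207  244   71   60 2116] [244.1 275.3]
 plate ((641.3358154296875, -155.84317016601562), (104.19892120361328, 100.31205749511719), 10.867049217224121)
326 223 [ 0.513  -0.1811  0.0685]
152 186 [0.5831 0.1722 0.0703]
174 181 [0.5888 0.1205 0.1123]
340 240 [ 0.4785 -0.2163  0.038 ]
```

View pics/crop1.png

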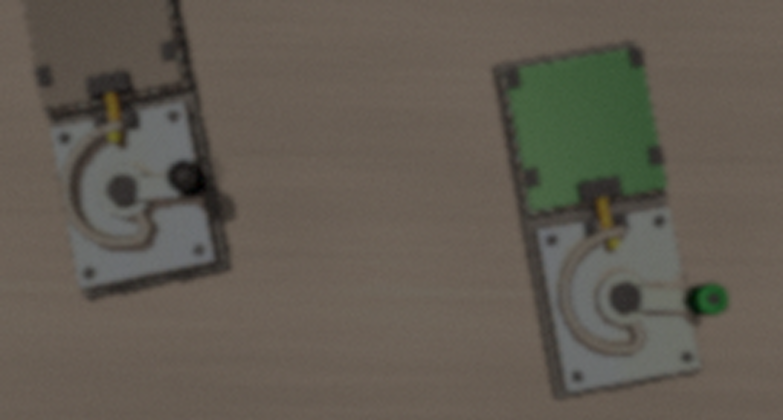

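```bash
cat >> h.py <<'E'
YAW=np.deg2rad(10.8)
CAM=np.array([.5132,-.180]); KN=np.array([.515,-.2288])
def quat(yaw): # tool down, tool y along world direction yaw+90... tool x at yaw
    return np.array([0,np.cos(yaw/2),np.sin(yaw/2),0])
def knob(a,cam=CAM,r=.05):
    X=np.array([np.cos(YAW),np.sin(YAW)]);Y=np.array([-X[1],X[0]])
    return cam-r*np.sin(a)*X-r*np.cos(a)*Y
def ang(p,cam=CAM):
    d=np.asarray(p)[:2]-cam;X=np.array([np.cos(YAW),np.sin(YAW)]);Y=np.array([-X[1],X[0]])
    return np.arctan2(-d@X,-d@Y),np.hypot(*d)
E
python3 - <<'E'
from h import *
print(ang(KN))
for s in(1,-1):
    q=quat(YAW+s*np.pi/2)
    for p in (KN,knob(1.57),knob(3.14)): print(s,np.round(inverse_kinematics([*p,.101],q),2))
q=quat(YAW-np.pi/2) 
j=[inverse_kinematics([*KN,.2],quat(YAW+s*np.pi/2)) for s in(1,-1)]
s=(1,-1)[int(np.argmin([abs(x[5]) for x in j]))];print('s',s)
env.movep([*KN,.2],quat(YAW+s*np.pi/2))
print(status.get_clock(),status.get_position(),status.get_wrist_force())
c=snap('wrist','w1.png')
E
```

```text
(np.float64(0.15162702739365366), np.float64(0.04883318543777378))
1 [-0.55  0.47 -0.34  0.76  0.    0.83]
1 [-0.53  0.38 -0.5   0.69  0.    0.85]
1 [-0.4   0.41 -0.46  0.71  0.    0.99]
-1 [-0.55  0.47 -0.34  0.76  0.   -2.31]
-1 [-0.53  0.38 -0.5   0.69  0.   -2.29]
-1 [-0.4   0.41 -0.46  0.71  0.   -2.16]
s 1
2.9917 [ 0.51528999 -0.22803033  0.20007301] [ 0.02971903 -0.28831835 -0.60926123]
```

View pics/w1.png

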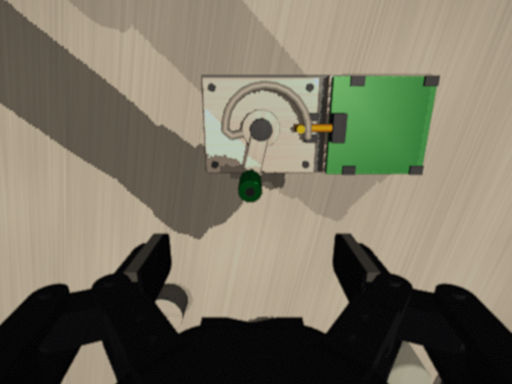

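The wrist view shows the hub at (260,129) and the knob at about (250,187), with the jaws opening along the holder's x as planned. I refine with rays from this view.

Run:
```python
from h import *
from scipy.spatial.transform import Rotation as R
c=dict(np.load('pics/w1.npz'));p=status.get_position();q=status.get_eef_rot()
T=np.eye(4);T[:3,:3]=R.from_quat([*q[1:],q[0]]).as_matrix();T[:3,3]=p
c['world_from_camera']=T@c['tool_from_camera']
hsv=cv2.cvtColor(c['frame'],cv2.COLOR_RGB2HSV)
m=cv2.inRange(hsv,(45,80,15),(85,255,255))
k,l,s,ce=cv2.connectedComponentsWithStats(m)
for i in range(1,k):
    if s[i,4]<100: continue
    ys,xs=np.where(l==i)
    if s[i,4]<2000:
        P=np.array([zpt(c,x,y) for x,y in zip(xs,ys)]);t=(P[:,2]>.109)&(P[:,2]<.116)
        print('knob',s[i],P[:,2].max(),t.sum(),P[t].mean(0))
        cen=(xs[t].min()+xs[t].max())/2,(ys[t].min()+ys[t].max())/2;print(cen,ray(c,cen,.112))
    else:
        cn=max(cv2.findContours((l==i).astype(np.uint8),0,2)[0],key=cv2.contourArea)
        W=np.array([ray(c,p[0],.042)[:2] for p in cn],np.float32)*1000
        print('plate',cv2.minAreaRect(W))
g=cv2.inRange(cv2.cvtColor(c['frame'],cv2.COLOR_RGB2GRAY),0,90)[110:148,240:280]
k,l,s,ce=cv2.connectedComponentsWithStats(g);i=1+np.argmax(s[1:,4]);u=ce[i]+[240,110]
print('hub',s[i],u,zpt(c,*u),ray(c,u,.069))
for u in((202,76),(206,173),(318,173),(321,76)):print('blk',u,ray(c,u,.04))
```

```text
plate ((637.927734375, -154.77655029296875), (106.58777618408203, 100.42244720458984), 10.901018142700195)
knob [238 170  24  32 552] 0.3397692151338322 369 [ 0.51313681 -0.22748732  0.11287575]
(np.float64(249.5), np.float64(190.0)) [ 0.51325023 -0.2276987   0.112     ]
hub [ 10   9  22  22 372] [260.44623656 129.41129032] [ 0.51425901 -0.17863826  0.071557  ] [ 0.51438031 -0.17884268  0.069     ]
blk (202, 76) [ 0.44708849 -0.14021274  0.04      ]
blk (206, 173) [ 0.46549457 -0.23961961  0.04      ]
blk (318, 173) [ 0.5884045  -0.21595032  0.04      ]
blk (321, 76) [ 0.56544696 -0.1174183   0.04      ]
```

The views agree within about 2 mm: knob to hub is 49 mm against 50 nominal, and yaw is 10.9°. I descend, grasp, and start the arc in steps, logging force.

```bash
sed -i 's/^YAW=.*/YAW=np.deg2rad(10.9)/; s/^CAM=.*/CAM=np.array([.514,-.1788]); KN=np.array([.5135,-.228])/' h.py
python3 - <<'E'
from h import *
print(ang(KN))
q=quat(YAW+np.pi/2)
print(env.movel([*KN,.2],rotation=q,vel=.1))
print(env.movel([*KN,.101],vel=.12,f_stop=8))
print(status.get_clock(),status.get_position(),status.get_wrist_force())
hand.grasp(25)
print('gap',status.get_finger_gap(),status.get_wrist_force())
a0=ang(KN)[0]
for a in np.arange(a0+.15,a0+.62,.15):
    st=env.movel([*knob(a),.101],vel=.05,f_stop=25)
    print(round(a,2),st,np.round(ang(status.get_position()),3),status.get_wrist_force().round(1),status.get_finger_gap().round(4),round(status.get_clock(),2))
    if st: break
E
```

```text
(np.float64(0.20040314025575565), np.float64(0.04920254058481129))
False
False
4.2667 [ 0.51403445 -0.22835134  0.10166453] [ 0.56066433 -0.22416766  0.05409711]
gap 0.020597359465534145 [-0.73866186  0.51729909  2.37442292]Traceback (most recent call last):
  File "<stdin>", line 12, in <module>
AttributeError: 'float' object has no attribute 'round'
```

```bash
cat >> h.py <<'E'
def rep(a,st): print(round(a,2),st,np.round(ang(status.get_position()),3),np.round(status.get_wrist_force(),1),round(float(status.get_finger_gap()),4),round(status.get_clock(),2),flush=True)
E
python3 - <<'E'
from h import *
rep(0,0)
for a in np.arange(.5,1.25,.15):
    st=env.movel([*knob(a),.101],vel=.05,f_stop=25)
    rep(a,st)
    if st: break
E
```

```text
0 0 [0.357 0.049] [0.4 4.2 4.9] 0.0205 5.17
0.5 False [0.506 0.049] [0.8 5.6 5.4] 0.0208 5.47
0.65 False [0.652 0.049] [2.6 5.5 5.2] 0.0203 5.77
0.8 False [0.798 0.049] [2.6 5.  4.4] 0.0206 6.07
0.95 False [0.944 0.049] [3.8 4.7 5. ] 0.0206 6.37
1.1 False [1.091 0.049] [3.2 3.1 3.7] 0.0206 6.67
```

Forces are small and the knob is following. I continue.

Run:
```python
from h import *
for a in np.arange(1.25,2.95,.15):
    st=env.movel([*knob(a),.101],vel=.05,f_stop=25)
    rep(a,st)
    if st: break
c=snap('scene','scene2.png')
```

```text
1.25 False [1.239 0.049] [4.4 2.8 2.8] 0.0206 6.97
1.4 False [1.393 0.049] [4.4 2.3 1.2] 0.0207 7.27
1.55 False [1.547 0.049] [5.  1.4 1.2] 0.021 7.57
1.7 False [1.702 0.049] [5.5 0.8 1.5] 0.0206 7.87
1.85 False [1.855 0.049] [5.7 0.5 1.2] 0.0207 8.17
2.0 False [2.006 0.05 ] [ 5.5 -0.8  2.1] 0.0212 8.47
2.15 False [2.155 0.05 ] [ 4.5 -1.1  3.7] 0.0204 8.77
2.3 False [2.303 0.05 ] [ 3.4 -2.9  5.3] 0.0208 9.07
2.45 False [2.448 0.05 ] [ 3.6 -1.3  6.5] 0.0205 9.37
2.6 False [2.594 0.05 ] [ 1.9 -2.1  5.9] 0.0205 9.67
2.75 False [2.741 0.05 ] [ 2.3 -0.4  7.7] 0.0209 9.97
2.9 False [2.887 0.05 ] [ 1.2 -1.3  7.7] 0.0209 10.27
```

View pics/scene2.png

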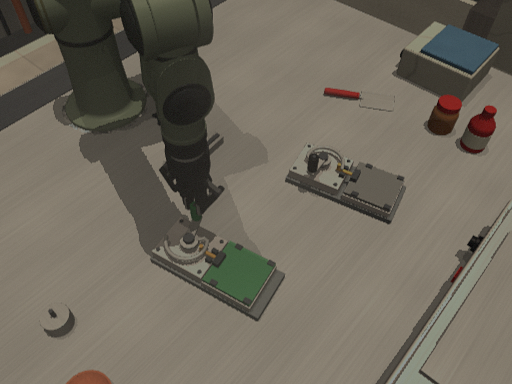

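The scene view shows the green knob at (195,210), still in the jaws on the far side of the hub at (188,238). The black-knob holder is unchanged, with its knob at (313,160). I now drive to the stop.

Run:
```python
from h import *
for a in (3.0,3.07,3.14,3.2,3.26):
    st=env.movel([*knob(a),.101],vel=.03,f_stop=12)
    rep(a,st)
    if st: break
```

```text
3.0 False [2.979 0.05 ] [ 0.6 -1.5  9. ] 0.0205 10.63
3.07 False [3.045 0.051] [ 0.4 -1.   9.5] 0.0206 10.9
3.14 False [3.113 0.051] [ 0.4 -1.3  9.3] 0.0208 11.17
3.2 False [-3.121  0.051] [-2.  -0.8 11.5] 0.0209 11.42
3.26 False [-3.115  0.051] [-9.1 -1.7 18.1] 0.0213 11.67
```

The stop is reached: the position holds at 3.16 rad while the counterforce rises to 9 N. I release, lift and check.

Run:
```python
from h import *
from scipy.spatial.transform import Rotation as R
hand.release(); p=status.get_position()
env.movel([p[0],p[1],.2],vel=.12)
print(status.get_clock(),status.get_wrist_force())
p=status.get_position();q=status.get_eef_rot();c=snap('wrist','w2.png')
T=np.eye(4);T[:3,:3]=R.from_quat([*q[1:],q[0]]).as_matrix();T[:3,3]=p
c['world_from_camera']=T@c['tool_from_camera']
m=cv2.inRange(cv2.cvtColor(c['frame'],cv2.COLOR_RGB2HSV),(45,80,15),(85,255,255))
k,l,s,ce=cv2.connectedComponentsWithStats(m)
for i in range(1,k):
    if 100<s[i,4]<2000:
        ys,xs=np.where(l==i);P=np.array([zpt(c,x,y) for x,y in zip(xs,ys)]);t=(P[:,2]>.109)&(P[:,2]<.116)
        print(s[i],t.sum())
        if t.any():
            K=ray(c,((xs[t].min()+xs[t].max())/2,(ys[t].min()+ys[t].max())/2),.112); print('knob',K,ang(K))
t=snap('top','top2.png')
```

```text
13.2833 [-0.60051936  0.6889894   0.41052256]
[235 170  24  33 584] 398
knob [ 0.50518807 -0.12897424  0.112     ] (np.float64(-3.1263965626966512), np.float64(0.050598978463977005))
```

View pics/w2.png

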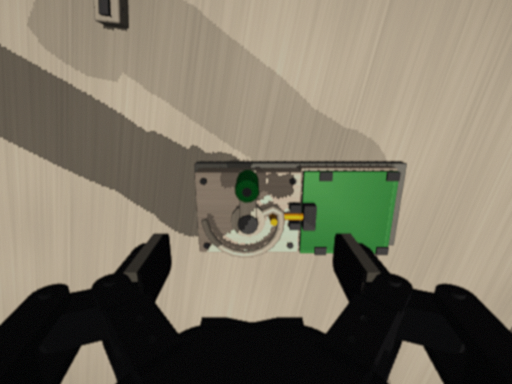

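View pics/top2.png

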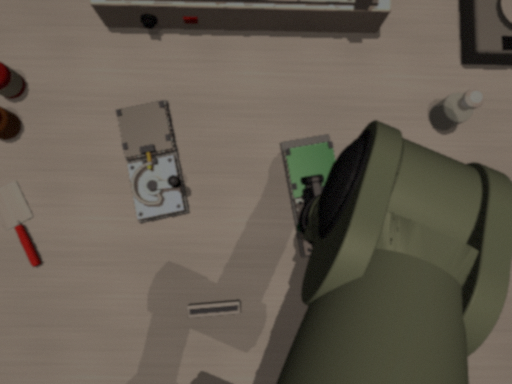

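The wrist view shows the knob at (247,185), directly across the hub (248,223) on the +y side. The carriage is drawn against the block at column 302. The top view shows the black knob still at (174,181), as at the start. The gripper is open and clear, so I hand in.

```bash
python3 -c "
from h import *
print(status.get_clock(),np.abs(status.get_dq()).max());env.close_job()"
```

```text
13.3833 0.004396274035302681
the job is handed in; nothing more can be done
```

The glass holder is locked and the job is handed in, at 13.4 s on the clock against the 38 s limit. I gripped the green knob from above at 25 N and led it clockwise around the cam to its stop. There the position held while the counterforce rose to about 9 N sideways. I then released the knob and lifted clear.

- **Glass cam:** after release, the wrist camera put the knob at about 3.16 rad and 50.6 mm from the axis, which matches the stop (3.14 rad) within calibration error. The picture shows the carriage drawn against the block.
- **Other holder:** the black knob is at the same pixel in the top view as at the start.
- **Robot:** the gripper is open about 100 mm above the grasp height, and the wrist force reads under 1 N on each axis.

No check failed. The camera measurements of the knob and cam positions disagreed by about 2 mm at most, and the upward force on the tool reached 18 N while pressing against the stop.

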